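# Tip the short marker out of the tall pot and lay it on the tally pad

### The job

The short blue-and-white marker has dropped to the bottom of the tall square steel pot, too deep for fingers: tip the pot so that the marker slides out onto the green cutting mat, and stand the pot back upright on its cork mat. Then pick up the marker and lay it gently and flat on the page of the tally pad on the clipboard, with both its ends on the paper. Leave everything else on the table where it is.

Things in the scene. Friction and masses are not known exactly. Their poses are not given: they have to be found in the camera images.
- pot: tall narrow open-topped pot of bright sheet steel, square: 52 x 52 mm outside, 45 x 45 mm inside, 160 mm tall, floor 4 mm thick, 0.26 kg, loose. Origin: centre of its underside; z points out of the mouth, x and y are square to its flat sides. It starts upright on the cork mat, turned any way. Its inside is polished: the marker starts to slide out when the pot is tipped about 10 to 15 degrees past level, mouth downwards
- pot_mouth (a point): centre of the pot's open mouth, in the plane of its rim, 160 mm from the underside
- marker: short chunky square marker pen, white with a blue cap, 75 mm long and 16 x 16 mm thick, about 30 g, loose; it does not roll. Origin: its middle; x runs along its length towards the cap. It starts inside the pot, leaning, its upper end about 80 mm below the rim
- marker_cap (a point): centre of the marker's blue cap end, 37.5 mm along its x from its middle
- marker_tail (a point): centre of the marker's other end, 37.5 mm back from its middle
- cork_mat: square cork mat fixed to the table, 110 x 110 mm, 4 mm thick. Origin: centre of its underside; x and y along its sides
- cutting_mat: flat dark green cutting mat with a pale grid, fixed to the table, 240 mm (its x) by 200 mm (its y), 3 mm thick. Origin: centre of its underside
- clipboard: brown clipboard with a white ruled tally pad, fixed to the table. Origin: centre of the board's underside, z up; board 240 mm (its x) by 165 mm (its y). The page is level, 12 mm above the table, and runs from x = -115 mm to x = +65 mm and y = -75 to +75 mm; beyond that, on its +x side, come the mint-green folded cover and the steel clip, which stands 17 mm above the table
- tin1: loose blue food tin, 74 mm diameter, 85 mm tall, to be left alone. Origin: centre of its underside
- tin2: loose blue food tin, as tin1, to be left alone
- tin3: loose blue food tin, as tin1, to be left alone
- tape_roll: loose roll of brown packing tape lying flat, 100 mm diameter, 48 mm tall, to be left alone. Origin: centre of its underside
- pen_mug: loose round black mug of pens, 72 mm diameter, 150 mm tall with its pens, to be left alone. Origin: centre of its underside
- stapler: loose red stapler, 135 mm long, 34 mm wide, 50 mm tall, to be left alone. Origin: centre of its underside, x along its length
- stamp: loose wooden hand stamp, 62 x 30 mm, 74 mm tall, to be left alone. Origin: centre of its underside
Things that resemble listed ones, but are neither listed nor needed, are in the scene too. Of the things that look like the cork_mat, the smaller one is meant.

How it is judged (in metres and radians):
On the way, in this order (a step that is already met when the one before it is completed fails the run):
1. the marker has slid out of the pot and lies flat on the cutting mat, at rest and untouched by the fingers (x of marker in the frame of cutting_mat between -0.125 and 0.125 m and y of marker in the frame of cutting_mat between -0.105 and 0.105 m and height (world z) of marker below 0.016 m and angle between marker's own x axis and vertical between 1.5 and 1.64 rad and linear speed of marker below 0.03 m/s and contact force between the fingers and marker below 0.05 N), for 0.2 s.
2. the empty pot stands upright on its cork mat again, let go, while the marker still lies on the cutting mat (x of pot in the frame of cork_mat between -0.033 and 0.033 m and y of pot in the frame of cork_mat between -0.033 and 0.033 m and height (world z) of pot below 0.008 m and angle between pot's own z axis and vertical below 0.05 rad and contact force between the fingers and pot below 0.05 N and x of marker in the frame of cutting_mat between -0.125 and 0.125 m and y of marker in the frame of cutting_mat between -0.105 and 0.105 m), for 0.2 s.
At the end, for the whole second after the job is handed in: the marker lies flat (within 4 degrees) and at rest on the page of the tally pad, with the centres of both its ends over the paper; the pot stands upright (within 3 degrees) and at rest on the cork mat, its centre within 33 mm of the mat's centre along each side (x of marker_cap in the frame of clipboard between -0.115 and 0.065 m and y of marker_cap in the frame of clipboard between -0.075 and 0.075 m and x of marker_tail in the frame of clipboard between -0.115 and 0.065 m and y of marker_tail in the frame of clipboard between -0.075 and 0.075 m and height (world z) of marker between 0.017 and 0.024 m and angle between marker's own x axis and vertical between 1.5 and 1.64 rad and linear speed of each of marker, pot below 0.02 m/s and x of pot in the frame of cork_mat between -0.033 and 0.033 m and y of pot in the frame of cork_mat between -0.033 and 0.033 m and height (world z) of pot below 0.008 m and angle between pot's own z axis and vertical below 0.05 rad); the robot touches nothing.
It fails at once if the marker is dropped or thrown onto the clipboard (faster than 0.7 m/s just above it: a fall of more than about 25 mm) (horizontal distance between marker and clipboard below 0.12 m and height (world z) of marker below 0.05 m and linear speed of marker above 0.7 m/s).
It fails at once if another loose thing on the table is moved by more than 20 mm (distance of any of tin1, tin2, tin3, tape_roll, pen_mug, stapler, stamp from where it was at the start of the episode above 0.02 m).
It also fails if it takes over 72 s, if anything falls off the work surface, if the arm or the gripper's body presses on something with over 40 N, if the wrist force passes 120 N, or if a joint passes its speed limit or range.

### The arm

A 6-joint arm with a two-finger parallel gripper is mounted at the origin on the work surface. World frame = base frame: x ahead of the robot, y to its left, z up, the work surface at z = 0. Lengths are in m, angles in degrees, forces in N, time in s.
With the tool pointing down it reaches from about 0.25 to 0.725 m from the base axis. Payload 9.7 kg.
Tool frame: the origin (TCP) lies at the very end of the fingers, on their centre line; the grasp point (between the pads) lies 19 mm behind it; z points along the fingers, y is the line along which they close (so a half turn about z gives the same grasp; the last joint's range is limited). The gripper opens to 85 mm and grips with 20 to 120 N. Pads are 22 mm wide; open, the fingers measure 114 mm over their backs; the gripper's body (76 mm by 85 mm) begins 54 mm behind the grasp point. The pads swing forward as they close: fully open they stand 13 mm farther back than shut.
Start: joints at [-64.687, 4.979, 10.078, 95.1, 0, 90], TCP at [0.235, -0.497, 0.231] pointing down, gripper open.
Joint ranges: [-179.16, 179.16], [-48.56, 103.87], [-65.8, 70.77], [-126.05, 130.52], [-82.76, 87.17], [-180, 180]. Speed limits (degrees/s): [127.2, 127.2, 147.25, 180, 180, 180].

### API

Orientations are given as [roll, pitch, yaw] about the fixed x, y, z axes, in that order (R = Rz(yaw) Ry(pitch) Rx(roll)).
In Python, from workcell import bot, viewer, finder gives the robot as it stands. The module is installed in compiled form; this text tells all that it offers.
- The arm moves only by the shell command python3 -m inch 'ROWS' [FORCE]. ROWS is JSON, a list that holds one entry, the list of rows, each a list of 7 numbers: the opening in per cent of the stroke, from 0 (shut) to 100 (fully open), then the shift along the tool's x, y, z in mm, then the turn, a rotation vector about the tool's x, y, z in degrees. In form: [[[grip, tx, ty, tz, ax, ay, az], ...]]. A call has 1 to 8 rows; each row shifts and turns the commanded pose from where the row before left it, along the tool's axes as they then stand; what a row does not reach is not made up. A row lasts 1/8 s, in which the tool goes at most 62.5 mm and 10.7 degrees, less where a joint would pass 70% of its speed; a pose out of reach is approached as far as the arm can. A call with a gripper value outside its range is refused whole. The fingers move at their own pace and stop on an object; FORCE is the grip in N (left out, the last holds). Time passes only in rows, so rows that do not move let the fingers close. It gives the time, the measured TCP pose, the force, the opening and the grip force at its end, in the units of the state.
- bot.get_obs(): the state, without advancing time (a new reading comes with each control period).
- viewer.camera(name): name is "scene" or "top" or "wrist"; returns a dict with "pixels" (420x560x3 uint8, red, green, blue), "vfov" (degrees; the focal length in pixels is half the picture's height over the tangent of half this angle, whatever the lens; pixels are square), "cx", "cy" (the principal point, pixels), "R" (3x3) and "t" (3): a world point X has camera coordinates R X + t. Camera axes: x right, y down, z forward; pixel columns grow to the right and rows downward; lengths in m; the calibration is good to about 2 mm. The wrist camera is an equidistant fisheye: a pixel r from the principal point sees the ray r / f radians off the axis. A picture is of the moment at which its call begins. There is no depth.
- bot.job_done(): hands the job in; it is judged then, once.
Trained networks look in the newest picture that a camera, given by its name, has taken for a name from the list of things; names that differ only in an ending like _2 or _b are one class to them, and where a whole thing is asked for, a point or a joint stands for the part that bears it (a point fixed in the world has none). Each returns a list of dicts, best first, with "conf" (0 to 1); they miss things now and then, are a little off and sometimes report something else, mostly with a low value. They report only what shows in the picture. A call takes as long as a camera call. They do not tell look-alikes from the thing itself.
- finder.outline_of(camera, thing): "pixels" (420x560 bool, what is visible of it) and "extent" ([centre column, centre row, width, height] in pixels, round what is visible of it).
- finder.mark_of(camera, thing): "position" ([column, row] in pixels: a listed point, or the origin of a listed thing).
The state is a dict: "time": time; "q": joint angles; "qd": joint speeds; "joint_efforts": joint torques, N m; "ee_pos": TCP position; "tcp_rot": TCP orientation; "wrist_force": force on the tool from outside, world axes, zero at the start; "torque": the same for the moment, N m; "opening": finger opening in m; "grasp_force": force on a finger pad.
Only numpy, scipy, OpenCV 4.12 (cv2) and the standard library are available. Lean on these libraries where they do the work, as an engineer would, in place of code of your own. Each camera call takes 0.05 s, during which the arm holds its last target. There are 200 camera calls.

## Working session

There is one attempt and no reset: what is moved stays moved. The work goes in short steps, Python scripts to look and compute and a shell command to move; the robot and the scene stay as the last step left them, time stands still between calls to the robot, and variables do not carry over. Pictures are saved under pics/ and viewed, at most 10 in all, crops included, and the job is handed in when it is done.

```bash
mkdir -p pics; cat > h.py <<'E'
import numpy as np, cv2, json
from workcell import bot, viewer, finder
def cam(n,save=None):
    c=viewer.camera(n)
    if save: cv2.imwrite(f'pics/{save}.png',c['pixels'][:,:,::-1])
    return c
def foc(c): return 210/np.tan(np.radians(c['vfov'])/2)
def w(c,p,z,fish=False):
    f=foc(c); d=np.array([p[0]-c['cx'],p[1]-c['cy']])/f
    if fish:
        r=np.linalg.norm(d)+1e-12; v=np.r_[d/r*np.sin(r),np.cos(r)]
    else: v=np.r_[d,1]
    R=np.array(c['R']);o=-R.T@np.array(c['t']);v=R.T@v
    return o+v*(z-o[2])/v[2]
def px(c,X):
    k=np.array(c['R'])@X+np.array(c['t']); return foc(c)*k[:2]/k[2]+[c['cx'],c['cy']]
E
python3 - <<'E'
from h import *
np.set_printoptions(precision=3,suppress=True)
top=cam('top','top');sc=cam('scene','scene')
H=dict(pot=0,pot_mouth=.16,cork_mat=0.004,cutting_mat=.003,clipboard=.012,tin1=0,tape_roll=0,pen_mug=0,stapler=0,stamp=0,marker=.02)
for n,c in(('top',top),('scene',sc)):
  o=-np.array(c['R']).T@np.array(c['t']);print(n,o)
  for k,z in H.items():
    for m in finder.mark_of(n,k)[:4]: print(k,round(m['conf'],2),np.array(m['position']),w(c,m['position'],z)[:2])
a=np.hstack([top['pixels'],sc['pixels']])
print(bot.get_obs()['time'])
E
```

```text
top [ 0.383 -0.01   1.246]
pot 0.8 [184.1 225.2] [0.504 0.299]
pot 0.28 [456.2 222.4] [ 0.524 -0.53 ]
cork_mat 0.9 [183.7 226.9] [0.498 0.299]
cork_mat 0.77 [217.  300.5] [0.281 0.191]
cutting_mat 0.59 [373.8 228.9] [ 0.5   -0.278]
clipboard 0.76 [284.9 216.6] [ 0.533 -0.007]
tin1 0.92 [233.8 155.5] [0.724 0.155]
tin1 0.9 [344.7 155. ] [ 0.731 -0.191]
tin1 0.73 [454.7 223.3] [ 0.521 -0.525]
tin1 0.48 [119.8 266.5] [0.376 0.487]
tape_roll 0.81 [457.1 265. ] [ 0.395 -0.527]
tape_roll 0.68 [171.7 218.4] [0.524 0.338]
pen_mug 0.56 [114.6 209.8] [0.548 0.514]
stamp 0.61 [177.3 162. ] [0.701 0.33 ]
marker 0.41 [182.2 223.2] [0.508 0.3  ]
scene [ 1.104 -0.834  1.338]
pot 0.89 [324.7 173.9] [0.5   0.303]
pot_mouth 0.86 [330.3 144.6] [0.51  0.303]
pot_mouth 0.68 [356.3 226.3] [0.774 0.034]
cork_mat 0.92 [322.9 170.2] [0.486 0.312]
cork_mat 0.56 [261.9 162.3] [0.267 0.206]
cutting_mat 0.93 [231.9 280.5] [ 0.515 -0.279]
clipboard 0.86 [280.6 230.8] [ 0.529 -0.03 ]
tin1 0.72 [371.8 196.8] [0.706 0.307]
tin1 0.69 [361.5 227. ] [0.746 0.16 ]
tin1 0.67 [303.9 297.3] [ 0.737 -0.191]
tape_roll 0.79 [148.6 323.1] [ 0.405 -0.541]
pen_mug 0.68 [361.3 148.6] [0.545 0.512]
stapler 0.73 [324.6 133. ] [0.372 0.504]
stamp 0.78 [373.7 197.6] [0.714 0.308]
1.2
```

View pics/top.png

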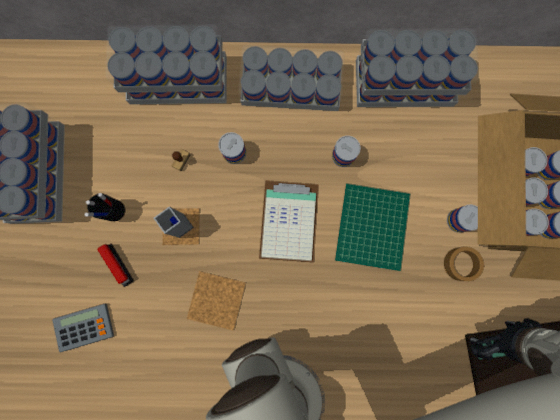

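View pics/scene.png

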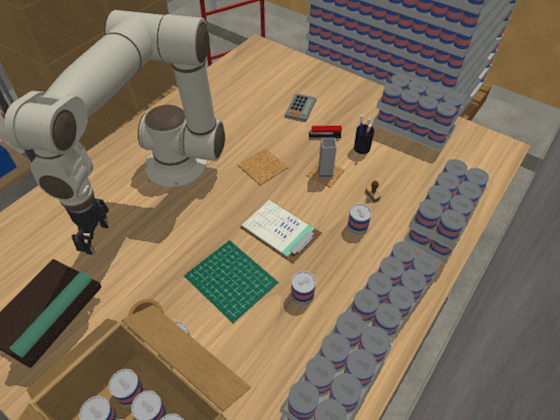

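The marker's blue cap shows inside the pot at top (172,220). Two things look like the cork mat: (183,227) is smaller and under the pot, so I choose it, and (217,300) is larger and a decoy. The cutting mat is at (373,228), not the green lid in the dark box at scene (50,310). The clipboard is at (290,222). Next I'll get the yaws and check the choice in a crop.

```bash
python3 - <<'E'
from h import *
np.set_printoptions(precision=3,suppress=True)
top=cam('top')
for k,z in dict(cork_mat=.004,cutting_mat=.003,clipboard=.01).items():
    for m in finder.outline_of('top',k)[:2]:
        ys,xs=np.nonzero(m['pixels']); P=np.array([w(top,p,z)[:2] for p in zip(xs,ys)],np.float32)
        print(k,round(m['conf'],2),cv2.minAreaRect(P))
im=top['pixels'][195:265,140:225]
cv2.imwrite('pics/crop.png',cv2.resize(im[:,:,::-1],None,fx=8,fy=8,interpolation=cv2.INTER_CUBIC))
E
```

```text
cork_mat 0.97 ((0.5012163519859314, 0.30555272102355957), (0.10976342856884003, 0.10531903803348541), 0.8124744296073914)
cork_mat 0.81 ((0.28242814540863037, 0.19402053952217102), (0.1439053863286972, 0.14294850826263428), 77.19470977783203)
cutting_mat 0.56 ((0.5094557404518127, -0.27497613430023193), (0.20018555223941803, 0.24088093638420105), 81.55934143066406)
cutting_mat 0.48 ((0.5013089179992676, 0.3060023784637451), (0.10985181480646133, 0.11153720319271088), 0.8124908208847046)
clipboard 0.82 ((0.521670401096344, -0.019668616354465485), (0.16596649587154388, 0.2391110211610794), 85.96139526367188)
clipboard 0.67 ((0.5182478427886963, 0.32829299569129944), (0.017509697005152702, 0.01266210712492466), 46.6518669128418)
```

View pics/crop.png

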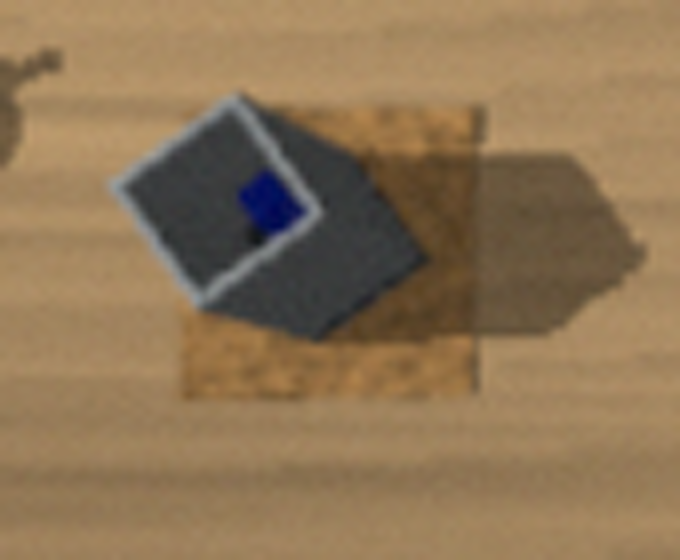

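The crop shows the square steel pot with the blue cap inside, on the 110 mm mat. Its rim corners in the crop are (238,97), (318,212), (200,303) and (115,187).

```bash
python3 - <<'E'
from h import *
np.set_printoptions(precision=4,suppress=True)
top=cam('top')
C=np.array([[238,97],[318,212],[200,303],[115,187]])/8+[140-.44,195-.44]
P=np.array([w(top,p,.164)[:2] for p in C]);print(P,P.mean(0))
for i in range(4):
    d=P[(i+1)%4]-P[i];print(np.linalg.norm(d),np.degrees(np.arctan2(d[1],d[0])))
o=bot.get_obs();print(o['time'],o['ee_pos'],o['tcp_rot'],o['opening'])
E
```

```text
[[0.5368 0.3004]
 [0.4987 0.272 ]
 [0.468  0.3094]
 [0.5061 0.3396]] [0.5024 0.3054]
0.04752300928753768 -143.2476375928826
0.04846580594811905 129.35108563431314
0.04860981704511143 38.37692906910826
0.04980688748003172 -51.94738408845832
1.45 [ 0.2352 -0.4972  0.2313] [-179.9969   -0.0016   25.3124] 0.08486011812346392
```

```bash
python3 -m inch '[[[100,0,0,-20,0,0,0],[100,0,0,-20,0,0,0]]]' 60; python3 -c "
from h import *
print(bot.get_obs()['q'])"
```

```text
time: 1.7
ee_pos: [0.2351, -0.4971, 0.2717]
tcp_rot: [-180.0, 0.0, 25.3]
wrist_force: [0.5, -0.1, -0.7]
opening: 0.0854
grasp_force: 0.0
[-6.46880839e+01  6.12373321e+00  1.58540007e+01  9.97569808e+01
 -6.86775321e-04  9.00006852e+01]
```

```bash
cat >> h.py <<'E'
from scipy.spatial.transform import Rotation as Ro, Slerp
def pose():
    o=bot.get_obs(); return np.array(o['ee_pos']),Ro.from_euler('xyz',o['tcp_rot'],degrees=True),o
def rows(p1,R1,n,start=None):
    "print n rows from the present (or given) pose to p1,R1; returns end"
    p0,R0=start or pose()[:2]
    d=(R0.inv()*R1).as_rotvec(degrees=True)/n; Rc=R0
    for i in range(n):
        t=Rc.inv().apply((p1-p0)/n)*1e3; print(np.round(t,0).astype(int).tolist(),np.round(d,1).tolist()); Rc=Rc*Ro.from_rotvec(d,degrees=True)
    return p1,R1
def look(az,pitch,s=1):
    "tool heading az, pitch below level; tool x = s*up-ish"
    a,b=np.radians([az,pitch]); z=np.array([np.cos(a)*np.cos(b),np.sin(a)*np.cos(b),-np.sin(b)])
    x=s*np.array([np.cos(a)*np.sin(b),np.sin(a)*np.sin(b),np.cos(b)])
    return Ro.from_matrix(np.c_[x,np.cross(z,x),z])
E
python3 -m inch '[[[100,40,0,-20,0,0,10],[100,40,0,-20,0,0,10]]]'; python3 -c "
from h import *
print(bot.get_obs()['q'])
rows(np.array([.40,-.05,.36]),look(0,90,1),9)
rows(np.array([.40,-.05,.36]),look(0,90,-1),9)"
```

```text
time: 1.95
ee_pos: [0.3104, -0.4691, 0.3123]
tcp_rot: [180.0, -0.0, 4.9]
wrist_force: [0.4, -0.7, 0.2]
opening: 0.0854
grasp_force: 0.0
[-5.65134655e+01  9.56738411e+00  2.43621472e+01  1.04756243e+02
  3.15240095e-03  1.18570584e+02]
[14, -46, -5] [0.0, -0.0, 0.5]
[13, -46, -5] [0.0, -0.0, 0.5]
[13, -46, -5] [0.0, -0.0, 0.5]
[13, -46, -5] [0.0, -0.0, 0.5]
[12, -46, -5] [0.0, -0.0, 0.5]
[12, -46, -5] [0.0, -0.0, 0.5]
[11, -46, -5] [0.0, -0.0, 0.5]
[11, -46, -5] [0.0, -0.0, 0.5]
[10, -46, -5] [0.0, -0.0, 0.5]
[14, -46, -5] [0.0, 0.0, -19.5]
[28, -38, -5] [0.0, 0.0, -19.5]
[39, -27, -5] [0.0, 0.0, -19.5]
[46, -12, -5] [0.0, 0.0, -19.5]
[47, 4, -5] [0.0, 0.0, -19.5]
[43, 20, -5] [0.0, 0.0, -19.5]
[34, 33, -5] [0.0, 0.0, -19.5]
[21, 42, -5] [0.0, 0.0, -19.5]
[6, 47, -5] [0.0, 0.0, -19.5]
```

```bash
python3 - <<'E'
from h import *
p,R,o=pose()
Rz=lambda a:R*Ro.from_rotvec([0,0,a],degrees=True)
s=rows(np.array([.44,-.15,.38]),Rz(-84),8)
print();s=rows(np.array([.40,.13,.38]),Rz(-168),8,s)
print();s=rows(np.array([.37,.20,.36]),Rz(-213),5,s)
print(s[1].as_matrix())
E
```

```text
[20, -38, -8] [0.0, 0.0, -10.5]
[26, -34, -8] [0.0, 0.0, -10.5]
[32, -29, -8] [0.0, 0.0, -10.5]
[37, -22, -8] [0.0, 0.0, -10.5]
[40, -15, -8] [0.0, 0.0, -10.5]
[42, -8, -8] [0.0, 0.0, -10.5]
[43, 0, -8] [0.0, 0.0, -10.5]
[42, 8, -8] [0.0, 0.0, -10.5]

[35, -6, 0] [-0.0, -0.0, -10.5]
[35, 1, 0] [-0.0, -0.0, -10.5]
[35, 7, 0] [-0.0, -0.0, -10.5]
[33, 13, 0] [-0.0, -0.0, -10.5]
[30, 19, 0] [-0.0, -0.0, -10.5]
[26, 24, 0] [-0.0, -0.0, -10.5]
[21, 29, 0] [-0.0, -0.0, -10.5]
[15, 32, 0] [-0.0, -0.0, -10.5]

[8, 13, 4] [-0.0, 0.0, -9.0]
[6, 14, 4] [-0.0, 0.0, -9.0]
[3, 15, 4] [-0.0, 0.0, -9.0]
[1, 15, 4] [-0.0, 0.0, -9.0]
[-2, 15, 4] [-0.0, 0.0, -9.0]
[[-7.88913031e-01 -6.14504724e-01  4.16822266e-04]
 [-6.14504866e-01  7.88912853e-01 -5.30351133e-04]
 [-2.93316671e-06 -6.74540230e-04 -9.99999772e-01]]
```

```bash
python3 -m inch '[[[100,20,-38,-8,0,0,-10.5],[100,26,-34,-8,0,0,-10.5],[100,32,-29,-8,0,0,-10.5],[100,37,-22,-8,0,0,-10.5],[100,40,-15,-8,0,0,-10.5],[100,42,-8,-8,0,0,-10.5],[100,43,0,-8,0,0,-10.5],[100,42,8,-8,0,0,-10.5]]]'
python3 -m inch '[[[100,35,-6,0,0,0,-10.5],[100,35,1,0,0,0,-10.5],[100,35,7,0,0,0,-10.5],[100,33,13,0,0,0,-10.5],[100,30,19,0,0,0,-10.5],[100,26,24,0,0,0,-10.5],[100,21,29,0,0,0,-10.5],[100,15,32,0,0,0,-10.5]]]'
python3 -m inch '[[[100,8,13,4,0,0,-9],[100,6,14,4,0,0,-9],[100,3,15,4,0,0,-9],[100,1,15,4,0,0,-9],[100,-2,15,4,0,0,-9]]]'
python3 - <<'E'
from h import *
print(bot.get_obs()['q'])
h=np.array([np.cos(np.radians(38)),np.sin(np.radians(38)),0])
s=rows(np.array([.5024,.3054,.26])-.14*h,look(38,5,-1),9)
E
```

```text
time: 2.95
ee_pos: [0.4382, -0.1497, 0.3757]
tcp_rot: [180.0, 0.0, 89.7]
wrist_force: [0.1, -0.3, -1.1]
opening: 0.0853
grasp_force: 0.0
time: 3.95
ee_pos: [0.3945, 0.1305, 0.3755]
tcp_rot: [180.0, 0.0, 173.7]
wrist_force: [1.1, 0.2, -0.0]
opening: 0.0857
grasp_force: 0.0
time: 4.58
ee_pos: [0.364, 0.1993, 0.3553]
tcp_rot: [-180.0, 0.0, -141.4]
wrist_force: [-0.0, -0.4, 0.3]
opening: 0.0854
grasp_force: 0.0
[ 2.86977979e+01 -8.39902209e+00  1.13137677e+01  1.09695991e+02
  1.98823350e-03 -9.91303925e+00]
[-4, 0, 11] [0.1, -9.4, 0.1]
[-2, 0, 11] [0.1, -9.4, 0.1]
[0, 0, 11] [0.1, -9.4, 0.1]
[2, 0, 11] [0.1, -9.4, 0.1]
[3, 0, 11] [0.1, -9.4, 0.1]
[5, 0, 10] [0.1, -9.4, 0.1]
[7, 0, 9] [0.1, -9.4, 0.1]
[8, 0, 8] [0.1, -9.4, 0.1]
[9, 0, 6] [0.1, -9.4, 0.1]
```

```bash
python3 -m inch '[[[100,-4,0,11,0,-9.4,0],[100,-2,0,11,0,-9.4,0],[100,0,0,11,0,-9.4,0],[100,2,0,11,0,-9.4,0],[100,3,0,11,0,-9.4,0],[100,5,0,10,0,-9.4,0],[100,7,0,9,0,-9.4,0],[100,8,0,8,0,-9.4,0]]]'
python3 - <<'E'
from h import *
print(np.round(bot.get_obs()['q'],1))
h=np.array([np.cos(np.radians(38)),np.sin(np.radians(38)),0])
s=rows(np.array([.5024,.3054,.12])-.14*h,look(38,5,-1),4)
E
```

```text
time: 5.58
ee_pos: [0.5267, 0.2434, 0.3023]
tcp_rot: [174.9, 68.6, -143.5]
wrist_force: [1.2, 0.4, -0.6]
opening: 0.0855
grasp_force: 0.0
[ 11.3 -48.5 -49.5  23.5  28.4 -10.2]
[54, 16, -10] [0.9, -4.1, -0.3]
[53, 16, -15] [0.9, -4.1, -0.3]
[51, 16, -19] [0.9, -4.1, -0.3]
[50, 16, -22] [0.9, -4.1, -0.3]
```

```bash
cat >> h.py <<'E'
D=[([-64.687,4.979,10.078,95.1,0,90],[.2352,-.4972,.2313]),([-64.688,6.1237,15.854,99.757,0,90],[.2351,-.4971,.2717]),([-56.513,9.567,24.362,104.756,0,118.57],[.3104,-.4691,.3123]),([28.698,-8.399,11.314,109.696,0,-9.9],[.364,.1993,.3553])]
def fk(q,P):
    a,z0,L1,f1,L2,f2,La,Lt=P; q1,q2,q3,q4,q5=np.radians(q[:5]); b=q2-q3+q4
    r=a+L1*np.sin(q2+f1)+L2*np.cos(q3-q2+f2)+La*np.cos(b)+Lt*np.cos(b)*np.cos(q5)
    z=z0+L1*np.cos(q2+f1)+L2*np.sin(q3-q2+f2)-La*np.sin(b)-Lt*np.sin(b)*np.cos(q5)
    t=Lt*np.sin(q5)
    return np.array([r*np.cos(q1)-t*np.sin(q1),r*np.sin(q1)+t*np.cos(q1),z])
def fit(extra):
    from scipy.optimize import least_squares
    return least_squares(lambda P:np.concatenate([(fk(q,P)-x) for q,x in D+extra]+[(P-x0)*1e-4]),x0)
x0=np.array([.03,.3,.35,0,.35,0,.1,.2])
E
python3 -m inch '[[[100,0,0,-30,0,10,0],[100,0,0,-10,0,10,0],[100,0,0,0,0,0,0]]]'
python3 - <<'E'
from h import *
np.set_printoptions(precision=4,suppress=True)
p,R,o=pose()
E=[([11.3,-48.5,-49.5,23.5,28.4,-10.2],[.5267,.2434,.3023]),(o['q'],p)]
f=fit(E);print(o['q'],R.apply([0,0,1]),f.x,f.cost);print([1e3*(fk(q,f.x)-x) for q,x in D+E])
E
```

```text
time: 5.95
ee_pos: [0.5032, 0.222, 0.3187]
tcp_rot: [177.1, 49.5, -140.9]
wrist_force: [0.4, 0.3, 0.4]
opening: 0.0856
grasp_force: 0.0
[ 12.2121 -37.9225 -29.297   53.3049  22.8179 -18.5471] [ 0.5585  0.5177 -0.6481] [0.0006 0.1606 0.4207 0.0004 0.5191 0.069  0.1451 0.2849] 6.249420327940275e-08
[array([-0.0543,  0.0374,  0.0738]), array([-0.005 ,  0.0223, -0.015 ]), array([ 0.0079, -0.1065, -0.027 ]), array([-0.0314, -0.0495, -0.1052]), array([-0.0114,  0.0247, -0.1635]), array([ 0.0512, -0.0304,  0.2369])]
```

```bash
cat >> h.py <<'E'
P=np.array([0.0006,0.1606,0.4207,0.0004,0.5191,0.069,0.1451,0.2849])
LO=np.array([-179,-48.4,-65.5,-126,-82.5,-180]);HI=np.array([179,103.5,70.5,130.3,87,180])
def fR(q): return look(q[0],q[1]-q[2]+q[3],-1)*Ro.from_euler('x',-q[4],degrees=True)*Ro.from_euler('z',q[5],degrees=True)
def ik(p,R,q0=None):
    from scipy.optimize import least_squares
    q0=np.clip(np.array(bot.get_obs()['q'] if q0 is None else q0),LO+.1,HI-.1)
    f=least_squares(lambda q:np.r_[(fk(q,P)-p)*10,(fR(q).inv()*R).as_rotvec()],q0,bounds=(LO,HI),x_scale=30)
    return f.x,f.cost
E
python3 - <<'E'
from h import *
np.set_printoptions(precision=1,suppress=True)
p,R,o=pose();print(np.degrees((fR(o['q']).inv()*R).magnitude()))
pot=np.array([.5024,.3054,0])
q0=[30,-20,-20,50,7,0]
for al in(20,30,35,40,45):
    Rg=look(38,al,-1)
    for back in(0,.06,.11):
        g=pot+[0,0,.132]+Rg.apply([0,0,.012-back]); q,c=ik(g,Rg,q0); print(al,back,g[2],q,'%.1e'%c)
print('pour')
mat=np.array([.5095,-.275,0])
for be in(20,25,30,35):
  for hd in(-28.4,):
    Rg=look(hd,be,1); d=np.array([np.cos(np.radians(hd)),np.sin(np.radians(hd)),0])
    g=mat+.05*d+[0,0,.06]; 
    for s in(172,-172): q,c=ik(g,Rg*Ro.from_rotvec([0,0,0],degrees=True),[-30,0,-20,45,0,s]); print(be,q,'%.1e'%c)
E
```

```text
1.8374414269015234e-14
20 0 0.12789575828009198 [ 25.9 -41.7 -65.5  -0.2  11.8  -4.9] 1.6e-03
20 0.06 0.1484169668796321 [ 16.1 -48.4 -62.1  17.6  28.6 -12. ] 2.7e-02
20 0.11 0.16551797404591553 [  8.1 -48.4 -55.6  35.6  40.2 -22.5] 6.9e-02
30 0 0.126 [ 26.8 -40.2 -59.8  10.9   9.7  -5.6] 2.1e-28
30 0.06 0.156 [ 23.5 -48.4 -56.6  27.6  14.   -8.5] 4.5e-03
30 0.11 0.181 [ 18.6 -48.4 -49.3  43.2  20.6 -14. ] 2.6e-02
35 0 0.12511708276378744 [ 27.2 -37.6 -55.1  18.    8.8  -6.2] 8.6e-27
35 0.06 0.1595316689448502 [ 25.4 -48.4 -55.5  29.3  10.4  -7.4] 8.6e-05
35 0.11 0.18821049076240254 [ 22.1 -48.4 -48.   44.3  14.7 -11.2] 9.9e-03
40 0 0.12428654868376154 [ 27.6 -34.5 -50.2  24.7   7.9  -6.7] 3.1e-21
40 0.06 0.16285380526495388 [ 26.2 -44.2 -50.6  34.3   9.   -7.6] 1.2e-22
40 0.11 0.19499318574928082 [ 24.3 -48.4 -47.2  44.6  10.8  -9.4] 1.1e-03
45 0 0.12351471862576144 [ 28.  -30.9 -45.2  31.1   7.   -7.1] 4.7e-29
45 0.06 0.16594112549695428 [ 26.9 -39.2 -44.9  39.9   7.9  -7.9] 1.2e-22
45 0.11 0.20129646455628167 [ 25.6 -45.2 -43.7  47.2   8.7  -8.8] 7.9e-18
pour
20 [-28.3 -25.9 -65.5 -15.5  -0.1 180. ] 2.9e-03
20 [ -28.3  -25.9  -65.5  -15.5   -0.1 -180. ] 2.9e-03
25 [-28.3 -26.6 -65.2 -13.6  -0.  180. ] 1.1e-07
25 [ -28.3  -26.6  -65.2  -13.6   -0.1 -180. ] 8.8e-12
30 [-28.3 -27.5 -61.3  -3.9  -0.  180. ] 1.4e-07
30 [ -28.3  -27.5  -61.3   -3.9   -0.1 -180. ] 8.5e-12
35 [-28.3 -26.8 -57.    4.8  -0.  180. ] 1.6e-07
35 [ -28.3  -26.8  -57.     4.8   -0.1 -180. ] 5.3e-16
```

```bash
python3 - <<'E'
from h import *
np.set_printoptions(precision=1,suppress=True)
pot=np.array([.5024,.3054,.122])
for al in(35,40):
    Rg=look(38,al,-1)
    q=[27,-38,-55,18,9,-6]
    for dz in(0,.03,.06,.09,.12,.16):
        q,c=ik(pot+[0,0,dz]+Rg.apply([0,0,.012]),Rg,q); print(al,dz,q,'%.1e'%c)
Rg=look(38,40,-1);g=pot+Rg.apply([0,0,.012]);s=rows(g+[0,0,.14],Rg,4);print(g);rows(g+[0,0,.03],Rg,4,s)
E
```

```text
35 0 [ 27.2 -37.1 -55.9  16.6   8.8  -6.2] 1.9e-20
35 0.03 [ 27.2 -38.5 -53.3  20.7   8.8  -6.2] 8.0e-31
35 0.06 [ 27.2 -39.5 -50.4  24.6   8.8  -6.2] 9.7e-20
35 0.09 [ 27.2 -40.  -47.3  28.2   8.8  -6.2] 4.5e-27
35 0.12 [ 27.2 -40.1 -44.   31.6   8.8  -6.2] 9.2e-22
35 0.16 [ 27.2 -39.9 -39.5  35.9   8.8  -6.2] 8.4e-31
40 0 [ 27.6 -34.1 -51.1  23.4   7.9  -6.7] 2.4e-18
40 0.03 [ 27.6 -35.2 -48.3  27.3   7.9  -6.7] 1.5e-21
40 0.06 [ 27.6 -35.9 -45.4  31.    7.9  -6.7] 1.4e-25
40 0.09 [ 27.6 -36.3 -42.2  34.5   7.9  -6.7] 1.2e-22
40 0.12 [ 27.6 -36.3 -38.9  37.8   7.9  -6.7] 1.1e-21
40 0.16 [ 27.6 -35.9 -34.3  42.1   7.9  -6.7] 6.2e-31
[2, 15, 23] [0.9, -0.1, 0.2]
[2, 16, 23] [0.9, -0.1, 0.2]
[3, 16, 22] [0.9, -0.1, 0.2]
[3, 16, 22] [0.9, -0.1, 0.2]
[0.5 0.3 0.1]
[21, 0, 18] [0.0, 0.0, 0.0]
[21, 0, 18] [0.0, 0.0, 0.0]
[21, 0, 18] [0.0, 0.0, 0.0]
[21, 0, 18] [0.0, 0.0, 0.0]
```

```bash
python3 - <<'E'
from h import *
pot=np.array([.5024,.3054,.122])
Rg=look(38,35,-1);g=pot+Rg.apply([0,0,.012]);print(g);s=rows(g+[0,0,.13],Rg,4)
E
```

```text
[0.51014601 0.31145184 0.11511708]
[4, 15, 24] [0.9, -1.4, 0.1]
[5, 15, 24] [0.9, -1.4, 0.1]
[5, 16, 24] [0.9, -1.4, 0.1]
[6, 16, 23] [0.9, -1.4, 0.1]
```

```bash
python3 -m inch '[[[100,4,15,24,0.9,-1.4,0.1],[100,5,15,24,0.9,-1.4,0.1],[100,5,16,24,0.9,-1.4,0.1],[100,6,16,23,0.9,-1.4,0.1],[100,0,0,0,0,0,0]]]'
python3 - <<'E'
from h import *
c=cam('wrist','w1')
for k in('pot','pot_mouth'):
  for m in finder.mark_of('wrist',k)[:2]: print(k,m,w(c,m['position'],.164 if k!='pot' else .004,True))
pot=np.array([.5024,.3054,.122])
Rg=look(38,35,-1);g=pot+Rg.apply([0,0,.012]);rows(g+[0,0,.0],Rg,5)
E
```

```text
time: 6.58
ee_pos: [0.5074, 0.3112, 0.2391]
tcp_rot: [179.8, 55.0, -141.9]
wrist_force: [-0.8, -0.1, -0.1]
opening: 0.0851
grasp_force: 0.0
pot_mouth {'position': [281.3, 131.3], 'conf': 0.63} [0.50206534 0.3081141  0.164     ]
[21, 0, 15] [0.0, 0.0, 0.0]
[21, 0, 15] [0.0, 0.0, 0.0]
[21, 0, 15] [0.0, 0.0, 0.0]
[21, 0, 15] [0.0, 0.0, 0.0]
[21, 0, 15] [0.0, 0.0, 0.0]
```

View pics/w1.png

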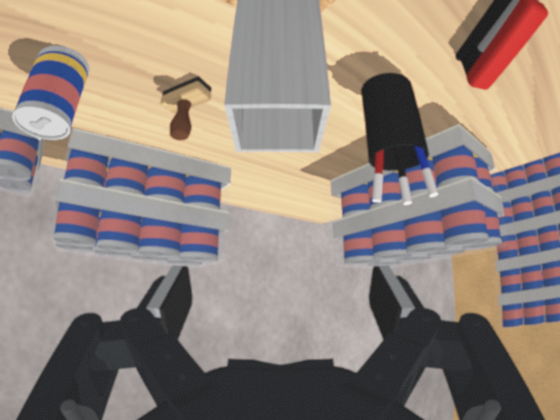

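The wrist view shows the pot mouth at (281,131), square to the fingers and centred between them at about column 280. I'll descend and grip.

```bash
python3 -m inch '[[[100,21,0,15,0,0,0],[100,21,0,15,0,0,0],[100,21,0,15,0,0,0],[100,21,0,15,0,0,0],[100,21,0,15,0,0,0],[100,0,0,0,0,0,0]]]' 60
python3 -m inch '[[[30,0,0,0,0,0,0],[30,0,0,0,0,0,0],[30,0,0,0,0,0,0],[30,0,0,0,0,0,0],[30,0,0,0,0,0,0],[30,0,0,0,0,0,0]]]' 80
python3 -c "
from h import *
print(bot.get_obs()['tcp_rot'],bot.get_obs()['torque'])"
```

```text
time: 7.48
ee_pos: [0.5099, 0.3102, 0.1117]
tcp_rot: [179.9, 55.0, -142.0]
wrist_force: [0.3, 0.1, -0.3]
opening: 0.0854
grasp_force: 0.0
time: 8.22
ee_pos: [0.5108, 0.3117, 0.1158]
tcp_rot: [-180.0, 55.3, -141.8]
wrist_force: [-1.8, -1.5, 6.4]
opening: 0.0511
grasp_force: 83.7
[-179.96074029   55.32868427 -141.82874419] [-0.32609613  0.01935108 -0.08862715]
```

```bash
cat >> h.py <<'E'
G0=np.array([.5108,.3117,.1158]);RG=Ro.from_euler('xyz',[180,55.3,-141.8],degrees=True)
def potpose(p,R):
    "pot z direction, mouth centre"
    zp=R.apply(RG.inv().apply([0,0,1])); return zp,p+R.apply(RG.inv().apply(np.array([.5024,.3054,.164])-G0))
mat=np.array([.5095,-.275,.003])
E
python3 -m inch '[[[30,-21,0,-15,0,0,0],[30,-21,0,-15,0,0,0],[30,-21,0,-15,0,0,0],[30,-21,0,-15,0,0,0],[30,-21,0,-15,0,0,0],[30,-21,0,-15,0,0,0]]]'
python3 - <<'E'
from h import *
np.set_printoptions(precision=3,suppress=True)
print(pose()[2]['q'],pose()[2]['opening'])
hd=-28
d=np.array([np.cos(np.radians(hd)),np.sin(np.radians(hd)),0])
want=mat+.04*d+[0,0,.02]
q=[-28,-27,-50,5,0,-168]
for be in(55,45,38,32,28):
    R=look(hd,be,-1)*Ro.from_rotvec([0,0,-170],degrees=True)
    zp,m=potpose(np.zeros(3),R)
    low=m-[0,0,.026*np.hypot(zp[0],zp[1])]
    p=want-np.r_[m[:2],low[2]]
    q,c=ik(p,R,q); print(be,p,'tilt',np.degrees(np.arcsin(zp[2])),zp,q,'%.0e'%c)
E
```

```text
time: 8.98
ee_pos: [0.5082, 0.31, 0.268]
tcp_rot: [179.9, 55.0, -141.9]
wrist_force: [-0.6, 0.4, -1.7]
opening: 0.0512
grasp_force: 83.9
[ 27.036 -40.342 -40.468  35.361   9.106  -6.383] 0.05119479386552827
55 [ 0.584 -0.321  0.038] tilt 0.11047374355401314 [-0.807  0.591  0.002] [ -29.049   -8.929  -33.82    30.114    0.602 -170.859] 8e-28
45 [ 0.585 -0.322  0.047] tilt -9.786092192074927 [-0.794  0.584 -0.17 ] [ -29.132  -14.961  -43.556   16.41     0.8   -170.801] 1e-27
38 [ 0.585 -0.322  0.052] tilt -16.71028493490295 [-0.769  0.571 -0.288] [ -29.191  -17.959  -49.983    5.983    0.939 -170.733] 6e-30
32 [ 0.585 -0.321  0.056] tilt -22.640834845147968 [-0.738  0.554 -0.385] [ -29.241  -19.325  -55.106   -3.774    1.052 -170.658] 2e-19
28 [ 0.584 -0.321  0.059] tilt -26.591174280839354 [-0.712  0.54  -0.448] [ -29.273  -19.39   -58.242  -10.847    1.124 -170.598] 4e-25
```

```bash
python3 - <<'E'
from h import *
np.set_printoptions(precision=1,suppress=True)
p0,R0,o=pose();q=o['q'];N=21
A=np.array([31.4,.595,.268]);B=np.array([-28.8,.667,.24])
Rc,pc=R0,p0
for i in range(1,N+1):
    t=i/N;s=A+(B-A)*t
    p=np.array([s[1]*np.cos(np.radians(s[0])),s[1]*np.sin(np.radians(s[0])),s[2]])
    R=look(38.1-66.1*t,35+20*t,-1)*Ro.from_rotvec([0,0,-170*t],degrees=True)
    q,c=ik(p,R,q)
    print(np.round(Rc.inv().apply(p-pc)*1e3).astype(int).tolist(),np.round((Rc.inv()*R).as_rotvec(degrees=True),1).tolist(),'%.0f'%np.degrees((Rc.inv()*R).magnitude()),'tilt %.0f'%np.degrees(np.arcsin(potpose(p,R)[0][2])),q if i%5==0 else '','%.0e'%c)
    Rc,pc=R,p
E
```

```text
[2, -30, 0] [2.5, 1.2, -6.3] 7 tilt 83  3e-30
[6, -30, 0] [2.3, 1.5, -6.2] 7 tilt 77  1e-30
[10, -29, 0] [2.0, 1.8, -6.2] 7 tilt 70  1e-29
[14, -27, 0] [1.7, 2.0, -6.1] 7 tilt 64  2e-29
[18, -25, 1] [1.4, 2.2, -6.1] 7 tilt 58 [ 14.1 -34.1 -35.   39.2   6.3 -45.8] 5e-29
[21, -23, 1] [1.0, 2.4, -6.1] 7 tilt 52  5e-29
[24, -20, 1] [0.7, 2.5, -6.0] 7 tilt 46  7e-29
[27, -16, 1] [0.3, 2.5, -6.0] 6 tilt 40  6e-28
[29, -13, 1] [-0.1, 2.5, -5.9] 6 tilt 35  2e-28
[30, -9, 1] [-0.4, 2.4, -5.9] 6 tilt 29 [  0.9 -27.7 -29.1  43.3   4.1 -85. ] 3e-28
[31, -4, 1] [-0.8, 2.3, -5.9] 6 tilt 25  1e-27
[32, 0, 1] [-1.1, 2.1, -5.8] 6 tilt 20  6e-27
[32, 4, 1] [-1.4, 1.9, -5.8] 6 tilt 16  8e-27
[31, 9, 2] [-1.6, 1.7, -5.8] 6 tilt 12  1e-26
[30, 13, 2] [-1.8, 1.4, -5.7] 6 tilt 9 [ -12.6  -21.3  -22.9   47.8    2.3 -124.1] 5e-26
[28, 17, 2] [-2.0, 1.1, -5.7] 6 tilt 6  2e-25
[25, 21, 2] [-2.1, 0.8, -5.7] 6 tilt 4  9e-25
[22, 24, 2] [-2.1, 0.5, -5.6] 6 tilt 2  1e-23
[19, 27, 2] [-2.1, 0.1, -5.6] 6 tilt 1  7e-22
[15, 30, 2] [-2.1, -0.2, -5.6] 6 tilt 0 [ -26.3  -14.9  -16.4   52.6    0.8 -163.1] 1e-18
[11, 31, 2] [-2.0, -0.5, -5.5] 6 tilt 0  7e-25
```

```bash
python3 -m inch '[[[30,2,-30,0,2.5,1.2,-6.3],[30,6,-30,0,2.3,1.5,-6.2],[30,10,-29,0,2,1.8,-6.2],[30,14,-27,0,1.7,2,-6.1],[30,18,-25,1,1.4,2.2,-6.1],[30,21,-23,1,1,2.4,-6.1],[30,24,-20,1,0.7,2.5,-6]]]'
python3 -m inch '[[[30,27,-16,1,0.3,2.5,-6],[30,29,-13,1,-0.1,2.5,-5.9],[30,30,-9,1,-0.4,2.4,-5.9],[30,31,-4,1,-0.8,2.3,-5.9],[30,32,0,1,-1.1,2.1,-5.8],[30,32,4,1,-1.4,1.9,-5.8],[30,31,9,2,-1.6,1.7,-5.8]]]'
python3 -m inch '[[[30,30,13,2,-1.8,1.4,-5.7],[30,28,17,2,-2,1.1,-5.7],[30,25,21,2,-2.1,0.8,-5.7],[30,22,24,2,-2.1,0.5,-5.6],[30,19,27,2,-2.1,0.1,-5.6],[30,15,30,2,-2.1,-0.2,-5.6],[30,11,31,2,-2,-0.5,-5.5],[30,0,0,0,0,0,0]]]'
python3 - <<'E'
from h import *
np.set_printoptions(precision=3,suppress=True)
p,R,o=pose();print(o['q'],potpose(p,R))
R1=look(-28,50,-1)*Ro.from_rotvec([0,0,-170],degrees=True)
s=rows(np.array([.584,-.321,.055]),R1,7);print(potpose(*s))
R2=look(-28,28,-1)*Ro.from_rotvec([0,0,-170],degrees=True)
s=rows(np.array([.584,-.321,.065]),R2,8,s);print(potpose(*s))
E
```

```text
time: 9.85
ee_pos: [0.6073, 0.1196, 0.2566]
tcp_rot: [-136.9, 24.0, -97.5]
wrist_force: [-0.0, 0.7, -3.5]
opening: 0.0512
grasp_force: 84.1
time: 10.72
ee_pos: [0.6349, -0.0997, 0.2481]
tcp_rot: [-141.2, -15.3, -77.8]
wrist_force: [0.7, -0.9, -2.3]
opening: 0.051
grasp_force: 84.0
time: 11.72
ee_pos: [0.5831, -0.3233, 0.2381]
tcp_rot: [-173.4, -34.0, -40.0]
wrist_force: [-0.0, -0.2, -2.7]
opening: 0.0511
grasp_force: 84.4
[ -29.235  -13.291  -14.775   53.921    0.54  -171.089] (array([-0.807,  0.591,  0.008]), array([ 0.544, -0.296,  0.249]))
[-15, 2, 22] [0.2, 0.8, 0.0]
[-15, 2, 21] [0.2, 0.8, 0.0]
[-15, 2, 21] [0.2, 0.8, 0.0]
[-16, 2, 21] [0.2, 0.8, 0.0]
[-16, 2, 21] [0.2, 0.8, 0.0]
[-16, 2, 20] [0.2, 0.8, 0.0]
[-16, 3, 20] [0.2, 0.8, 0.0]
(array([-0.804,  0.589, -0.084]), array([ 0.544, -0.293,  0.061]))
[1, 0, -1] [0.5, 2.7, 0.0]
[1, 0, -1] [0.5, 2.7, 0.0]
[1, 0, -1] [0.5, 2.7, 0.0]
[1, 0, -1] [0.5, 2.7, 0.0]
[1, 0, -1] [0.5, 2.7, 0.0]
[1, 0, -1] [0.5, 2.7, 0.0]
[1, 0, -1] [0.5, 2.7, 0.0]
[1, 0, -1] [0.5, 2.7, 0.0]
(array([-0.712,  0.54 , -0.448]), array([ 0.545, -0.294,  0.053]))
```

```bash
python3 -m inch '[[[30,-15,2,22,0.2,0.8,0],[30,-15,2,21,0.2,0.8,0],[30,-15,2,21,0.2,0.8,0],[30,-16,2,21,0.2,0.8,0],[30,-16,2,21,0.2,0.8,0],[30,-16,2,20,0.2,0.8,0],[30,-16,3,20,0.2,0.8,0]]]'
python3 -m inch '[[[30,1,0,-1,0.5,2.7,0],[30,1,0,-1,0.5,2.7,0],[30,1,0,-1,0.5,2.7,0],[30,1,0,-1,0.5,2.7,0],[30,1,0,-1,0.5,2.7,0],[30,1,0,-1,0.5,2.7,0],[30,1,0,-1,0.5,2.7,0],[30,1,0,-1,0.5,2.7,0]]]'
python3 -m inch '[[[30,0,0,0,0,0,0],[30,0,0,0,0,0,0],[30,0,0,0,0,0,0],[30,0,0,0,0,0,0]]]'
python3 - <<'E'
from h import *
np.set_printoptions(precision=3,suppress=True)
p,R,o=pose();print(potpose(p,R),o['wrist_force'])
c=cam('wrist');t=cam('scene')
for k in('marker','marker_cap','marker_tail'):
  for m in finder.mark_of('scene',k)[:2]: print(k,m,w(t,m['position'],.011)) 
a=cv2.resize(t['pixels'][210:360,150:340],(560,442)); 
cv2.imwrite('pics/p1.png',np.vstack([cv2.resize(a,(380,300)),cv2.resize(c['pixels'],(380,285))])[:,:,::-1])
E
```

```text
time: 12.6
ee_pos: [0.5864, -0.3175, 0.0549]
tcp_rot: [-171.2, -39.7, -40.9]
wrist_force: [0.3, -0.2, -3.8]
opening: 0.0514
grasp_force: 84.5
time: 13.6
ee_pos: [0.5848, -0.3183, 0.0668]
tcp_rot: [-160.8, -60.7, -49.1]
wrist_force: [0.9, -0.3, -2.5]
opening: 0.051
grasp_force: 84.2
time: 14.1
ee_pos: [0.5851, -0.3195, 0.0678]
tcp_rot: [-161.0, -60.7, -48.9]
wrist_force: [-0.3, -0.5, -1.8]
opening: 0.0508
grasp_force: 84.5
(array([-0.712,  0.535, -0.454]), array([ 0.546, -0.293,  0.055])) [-0.294 -0.545 -1.798]
marker_tail {'position': [247.8, 309.4], 'conf': 0.67} [ 0.624 -0.332  0.011]
```

View pics/p1.png

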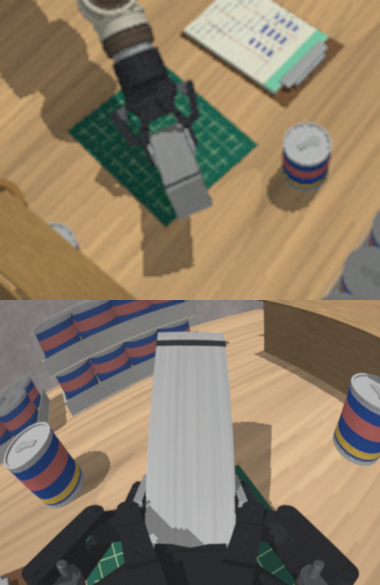

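The marker is hidden under the gripper, so I'll draw the pot back along its own axis and up, then look.

```bash
python3 - <<'E'
from h import *
p,R,o=pose();zp,_=potpose(p,R)
print(np.round(R.inv().apply(-10*zp),1),np.round(R.inv().apply([0,0,10]),1))
q,c=ik(p-.06*zp,R);print(np.round(q),c);q,c=ik(p-.05*zp+[0,0,.08],R,q);print(np.round(q),c)
E
```

```text
[ 8.2 -0.   5.7] [ 8.7 -1.6 -4.6]
[ -30.  -14.  -50.   -8.    3. -171.] 4.2462253412493545e-29
[ -30.  -22.  -46.    3.    2. -171.] 2.744567603614784e-21
```

```bash
python3 -m inch '[[[30,8,0,6,0,0,0],[30,8,0,6,0,0,0],[30,8,0,6,0,0,0],[30,8,0,6,0,0,0],[30,8,0,6,0,0,0],[30,22,-4,-12,0,0,0],[30,22,-4,-12,0,0,0],[30,22,-4,-12,0,0,0]]]'
python3 -m inch '[[[30,22,-4,-12,0,0,0],[30,15,-4,-12,0,0,0],[30,0,0,0,0,0,0]]]'
python3 - <<'E'
from h import *
np.set_printoptions(precision=3,suppress=True)
t=cam('scene');u=cam('top')
for n,c in(('scene',t),('top',u)):
 for k in('marker','marker_cap','marker_tail'):
  for m in finder.mark_of(n,k)[:2]: print(n,k,m,w(c,m['position'],.011)) 
cv2.imwrite('pics/p2.png',np.hstack([cv2.resize(t['pixels'][220:340,160:320],(400,300)),cv2.resize(u['pixels'][170:290,310:470],(400,300))])[:,:,::-1])
E
```

```text
time: 15.35
ee_pos: [0.6207, -0.3462, 0.1653]
tcp_rot: [-161.0, -60.7, -48.9]
wrist_force: [-0.4, -0.7, -2.0]
opening: 0.0512
grasp_force: 84.4
time: 15.72
ee_pos: [0.6184, -0.3436, 0.2121]
tcp_rot: [-160.9, -60.9, -49.0]
wrist_force: [0.6, -0.8, -2.4]
opening: 0.0513
grasp_force: 84.5
scene marker {'position': [230.6, 288.0], 'conf': 0.53} [ 0.533 -0.306  0.011]
scene marker_cap {'position': [232.1, 280.8], 'conf': 0.37} [ 0.52  -0.283  0.011]
scene marker_tail {'position': [303.6, 294.3], 'conf': 0.63} [ 0.733 -0.188  0.011]
scene marker_tail {'position': [235.1, 296.3], 'conf': 0.42} [ 0.563 -0.32   0.011]
top marker {'position': [382.8, 214.0], 'conf': 0.41} [ 0.545 -0.304  0.011]
top marker_cap {'position': [376.6, 224.9], 'conf': 0.56} [ 0.512 -0.285  0.011]
top marker_cap {'position': [180.3, 223.9], 'conf': 0.24} [0.507 0.308 0.011]
top marker_tail {'position': [387.0, 203.9], 'conf': 0.55} [ 0.577 -0.317  0.011]
```

View pics/p2.png

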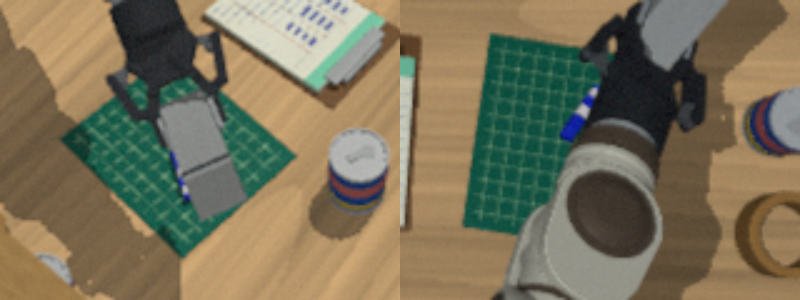

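The marker (blue cap near crop (570,130), tail near (590,95) in the right half) lies flat on the mat at about (0.545,-0.30). Next I'll return the pot.

```bash
python3 - <<'E'
from h import *
np.set_printoptions(precision=1,suppress=True)
p0,R0,o=pose();q=o['q'];N=22
B=np.array([31.4,.5984,.27]);A=np.array([-29,.707,.212])
Rc,pc=R0,p0
for i in range(1,N+1):
    t=i/N;s=A+(B-A)*t
    p=np.array([s[1]*np.cos(np.radians(s[0])),s[1]*np.sin(np.radians(s[0])),s[2]])
    R=look(-28+66.2*t,28+6.7*t+10*np.sin(np.pi*t),-1)*Ro.from_rotvec([0,0,-170*(1-t)],degrees=True)
    if i==N: p,R=G0+[0,0,.154],RG
    q,c=ik(p,R,q)
    print(np.round(Rc.inv().apply(p-pc)*1e3).astype(int).tolist(),np.round((Rc.inv()*R).as_rotvec(degrees=True),1).tolist(),'%.0f'%np.degrees((Rc.inv()*R).magnitude()),q if i%4==0 else '','%.0e'%c)
    Rc,pc=R,p
E
```

```text
[-2, -35, -7] [1.5, -2.5, 6.2] 7  2e-25
[-10, -32, -6] [1.8, -2.5, 6.2] 7  3e-26
[-15, -30, -6] [1.4, -2.7, 6.1] 7  8e-28
[-18, -27, -5] [1.1, -2.7, 6.0] 7 [ -19.1  -25.5  -37.6   22.6    2.6 -140.9] 6e-28
[-22, -25, -5] [0.7, -2.8, 6.0] 7  1e-27
[-25, -21, -5] [0.4, -2.7, 5.9] 7  1e-27
[-27, -18, -5] [0.2, -2.6, 5.9] 6  2e-27
[-29, -14, -5] [-0.0, -2.5, 5.8] 6 [  -8.6  -25.7  -33.3   32.     3.6 -111.1] 2e-27
[-31, -10, -5] [-0.2, -2.4, 5.8] 6  3e-28
[-31, -5, -5] [-0.3, -2.3, 5.8] 6  2e-27
[-32, -1, -5] [-0.5, -2.3, 5.7] 6  1e-26
[-31, 3, -4] [-0.5, -2.2, 5.7] 6 [  1.9 -27.3 -31.8  37.2   4.6 -81.4] 3e-26
[-30, 7, -4] [-0.6, -2.2, 5.7] 6  1e-25
[-29, 11, -4] [-0.8, -2.1, 5.7] 6  4e-25
[-27, 15, -4] [-0.9, -2.1, 5.7] 6  1e-24
[-25, 18, -4] [-1.0, -2.1, 5.8] 6 [ 12.2 -31.1 -33.6  38.1   6.  -51.5] 4e-24
[-22, 21, -4] [-1.2, -2.1, 5.8] 6  1e-23
[-19, 23, -4] [-1.4, -2.0, 5.8] 6  4e-23
[-16, 25, -4] [-1.7, -1.9, 5.9] 6  1e-22
[-12, 27, -4] [-1.9, -1.8, 5.9] 6 [ 22.2 -36.8 -37.8  36.3   8.  -21.5] 4e-22
[-8, 28, -4] [-2.2, -1.6, 5.9] 7  1e-21
[-5, 29, -3] [-2.4, -1.3, 6.0] 7  3e-21
```

```bash
python3 -m inch '[[[30,-2,-35,-7,1.5,-2.5,6.2],[30,-10,-32,-6,1.8,-2.5,6.2],[30,-15,-30,-6,1.4,-2.7,6.1],[30,-18,-27,-5,1.1,-2.7,6],[30,-22,-25,-5,0.7,-2.8,6],[30,-25,-21,-5,0.4,-2.7,5.9],[30,-27,-18,-5,0.2,-2.6,5.9]]]'
python3 -m inch '[[[30,-29,-14,-5,0,-2.5,5.8],[30,-31,-10,-5,-0.2,-2.4,5.8],[30,-31,-5,-5,-0.3,-2.3,5.8],[30,-32,-1,-5,-0.5,-2.3,5.7],[30,-31,3,-4,-0.5,-2.2,5.7],[30,-30,7,-4,-0.6,-2.2,5.7],[30,-29,11,-4,-0.8,-2.1,5.7]]]'
python3 -m inch '[[[30,-27,15,-4,-0.9,-2.1,5.7],[30,-25,18,-4,-1,-2.1,5.8],[30,-22,21,-4,-1.2,-2.1,5.8],[30,-19,23,-4,-1.4,-2,5.8],[30,-16,25,-4,-1.7,-1.9,5.9],[30,-12,27,-4,-1.9,-1.8,5.9],[30,-8,28,-4,-2.2,-1.6,5.9],[30,-5,29,-3,-2.4,-1.3,6]]]'
python3 -m inch '[[[30,0,0,0,0,0,0]]]'
python3 - <<'E'
from h import *
rows(G0+[0,0,.02],RG,6)
E
```

```text
time: 17.0
ee_pos: [0.6632, -0.1128, 0.2318]
tcp_rot: [-131.4, -20.0, -80.2]
wrist_force: [-0.1, -0.3, -2.2]
opening: 0.051
grasp_force: 84.4
time: 17.88
ee_pos: [0.6297, 0.1063, 0.25]
tcp_rot: [-134.8, 20.7, -95.3]
wrist_force: [1.1, 0.4, -2.7]
opening: 0.0515
grasp_force: 84.5
time: 18.88
ee_pos: [0.51, 0.3135, 0.27]
tcp_rot: [-179.7, 55.4, -141.5]
wrist_force: [0.4, 0.9, -2.3]
opening: 0.0509
grasp_force: 84.5
time: 19.0
ee_pos: [0.5098, 0.3137, 0.27]
tcp_rot: [-179.4, 55.4, -141.1]
wrist_force: [0.4, -0.5, -2.1]
opening: 0.0509
grasp_force: 84.5
[18, 0, 13] [-0.0, 0.0, 0.1]
[18, 0, 13] [-0.0, 0.0, 0.1]
[18, 0, 13] [-0.0, 0.0, 0.1]
[18, 0, 13] [-0.0, 0.0, 0.1]
[18, 0, 13] [-0.0, 0.0, 0.1]
[18, 0, 13] [-0.0, 0.0, 0.1]
```

```bash
python3 -m inch '[[[30,18,0,13,0,0,0],[30,18,0,13,0,0,0],[30,18,0,13,0,0,0],[30,18,0,13,0,0,0],[30,18,0,13,0,0,0],[30,18,0,13,0,0,0],[30,0,0,0,0,0,0]]]'
python3 - <<'E'
from h import *
rows(G0,RG,5)
p,R,o=pose();print(potpose(p,R))
t=cam('scene');
E
```

```text
time: 19.88
ee_pos: [0.5129, 0.3129, 0.134]
tcp_rot: [-179.3, 55.1, -141.1]
wrist_force: [-1.2, 0.3, -1.7]
opening: 0.0512
grasp_force: 84.4
[3, 0, 2] [-0.0, -0.0, 0.1]
[3, 0, 2] [-0.0, -0.0, 0.1]
[3, 0, 2] [-0.0, -0.0, 0.1]
[3, 0, 2] [-0.0, -0.0, 0.1]
[3, 0, 2] [-0.0, -0.0, 0.1]
(array([-0.00229818,  0.0074867 ,  0.99996933]), array([0.50441271, 0.30699983, 0.18225713]))
```

```bash
python3 -m inch '[[[30,3,0,2,0,0,0.1],[30,3,0,2,0,0,0.1],[30,3,0,2,0,0,0.1],[30,3,0,2,0,0,0.1],[30,2,0,1,0,0,0.1],[30,0,0,0,0,0,0]]]'
```

```text
time: 20.68
ee_pos: [0.5129, 0.3135, 0.1199]
tcp_rot: [179.9, 55.4, -142.1]
wrist_force: [-0.1, -0.2, -1.6]
opening: 0.0511
grasp_force: 84.4
```

```bash
python3 -m inch '[[[30,0.8,0,0.6,0,0,0],[30,0.8,0,0.6,0,0,0],[30,0.8,0,0.6,0,0,0],[30,0,0,0,0,0,0]]]'; python3 -m inch '[[[30,0.8,0,0.6,0,0,0],[30,0,0,0,0,0,0]]]'
```

```text
time: 21.18
ee_pos: [0.513, 0.3135, 0.1171]
tcp_rot: [179.9, 55.4, -142.1]
wrist_force: [-0.3, 0.0, -2.4]
opening: 0.0511
grasp_force: 84.4
time: 21.42
ee_pos: [0.513, 0.3136, 0.1162]
tcp_rot: [179.9, 55.4, -142.1]
wrist_force: [-0.7, 0.8, -1.9]
opening: 0.0515
grasp_force: 84.4
```

```bash
python3 -m inch '[[[30,0.8,0,0.6,0,0,0],[30,0,0,0,0,0,0]]]'; python3 -m inch '[[[30,0.8,0,0.6,0,0,0],[30,0,0,0,0,0,0]]]'
```

```text
time: 21.68
ee_pos: [0.5133, 0.3138, 0.1159]
tcp_rot: [180.0, 55.4, -142.0]
wrist_force: [-0.6, 0.4, -0.2]
opening: 0.051
grasp_force: 84.8
time: 21.92
ee_pos: [0.5137, 0.314, 0.1158]
tcp_rot: [180.0, 55.5, -142.0]
wrist_force: [-1.6, -0.7, 4.1]
opening: 0.051
grasp_force: 85.1
```

The pot is seated. I'll open and withdraw straight up.

```bash
python3 -m inch '[[[100,0,0,0,0,0,0],[100,0,0,0,0,0,0],[100,0,0,0,0,0,0],[100,0,0,0,0,0,0],[100,0,0,0,0,0,0],[100,0,0,0,0,0,0]]]'
python3 -m inch '[[[100,-10,0,-7,0,0,0],[100,-21,0,-15,0,0,0],[100,-21,0,-15,0,0,0],[100,-21,0,-15,0,0,0],[100,-21,0,-15,0,0,0],[100,-21,0,-15,0,0,0],[100,-10,0,-7,0,0,0]]]'
python3 - <<'E'
from h import *
np.set_printoptions(precision=3,suppress=True)
t=cam('scene');u=cam('top')
for m in finder.mark_of('scene','pot')[:1]+finder.mark_of('scene','pot_mouth')[:1]: print(m,w(t,m['position'],.004),w(t,m['position'],.164))
for n,c in(('scene',t),('top',u)):
 for k in('marker','marker_cap','marker_tail'):
  for m in finder.mark_of(n,k)[:1]: print(n,k,m,w(c,m['position'],.011)) 
m=finder.outline_of('top','marker')
for x in m[:2]:
    ys,xs=np.nonzero(x['pixels']);P_=np.array([w(u,p,.015)[:2] for p in zip(xs,ys)],np.float32);print(x['conf'],cv2.minAreaRect(P_))
cv2.imwrite('pics/p3.png',np.hstack([cv2.resize(t['pixels'][100:220,240:400],(400,300)),cv2.resize(u['pixels'][170:290,310:470],(400,300),interpolation=cv2.INTER_CUBIC)])[:,:,::-1])
E
```

```text
time: 22.68
ee_pos: [0.5132, 0.3136, 0.1143]
tcp_rot: [179.9, 55.4, -142.1]
wrist_force: [-0.8, -0.3, 0.1]
opening: 0.0853
grasp_force: 0.0
time: 23.55
ee_pos: [0.5117, 0.3123, 0.2709]
tcp_rot: [-180.0, 55.6, -142.0]
wrist_force: [0.1, -0.7, -0.6]
opening: 0.0851
grasp_force: 0.0
{'position': [326.8, 173.3], 'conf': 0.7} [0.507 0.307 0.004] [0.579 0.17  0.164]
{'position': [328.8, 144.6], 'conf': 0.78} [0.426 0.45  0.004] [0.508 0.296 0.164]
scene marker {'position': [231.5, 290.7], 'conf': 0.42} [ 0.541 -0.312  0.011]
scene marker_cap {'position': [229.3, 281.7], 'conf': 0.47} [ 0.515 -0.291  0.011]
scene marker_tail {'position': [233.2, 297.2], 'conf': 0.58} [ 0.561 -0.326  0.011]
top marker {'position': [383.4, 213.3], 'conf': 0.43} [ 0.548 -0.306  0.011]
top marker_cap {'position': [375.2, 227.2], 'conf': 0.5} [ 0.505 -0.28   0.011]
top marker_tail {'position': [388.5, 206.9], 'conf': 0.72} [ 0.567 -0.321  0.011]
0.58 ((0.5429641604423523, -0.3026449978351593), (0.020727504044771194, 0.07605014741420746), 56.060447692871094)
0.57 ((0.5230199694633484, -0.01973205804824829), (0.16827073693275452, 0.24160699546337128), 86.78856658935547)
```

View pics/p3.png

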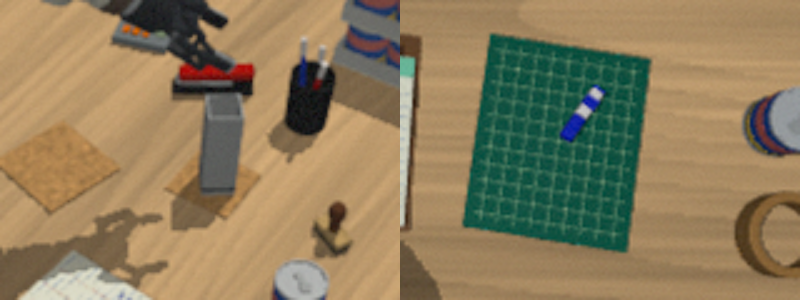

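The pot stands upright on its mat (left crop, at (222,150)). The marker lies flat at (0.543,-0.303) with its axis at 146°. Next I'll move over it.

```bash
python3 - <<'E'
from h import *
np.set_printoptions(precision=1,suppress=True)
p0,R0,o=pose();q=o['q'];N=16
A=np.array([31.4,.5995,.271]);B=np.array([-29.2,.622,.15])
Rc,pc=R0,p0
for i in range(1,N+1):
    t=i/N;s=A+(B-A)*t; s[2]+=.05*np.sin(np.pi*t)
    p=np.array([s[1]*np.cos(np.radians(s[0])),s[1]*np.sin(np.radians(s[0])),s[2]])
    R=look(38-72*t,34.5+55.5*t,-1)
    q,c=ik(p,R,q)
    print(np.round(Rc.inv().apply(p-pc)*1e3).astype(int).tolist(),np.round((Rc.inv()*R).as_rotvec(degrees=True),1).tolist(),'%.0f'%np.degrees((Rc.inv()*R).magnitude()),q if i%4==0 else '','%.0e'%c)
    Rc,pc=R,p
E
```

```text
[-3, -39, -7] [3.6, 3.3, 2.6] 6  1e-19
[1, -40, -4] [3.5, 3.5, 2.9] 6  2e-23
[2, -40, -3] [3.3, 3.5, 3.1] 6  8e-26
[2, -40, -2] [3.1, 3.5, 3.3] 6 [ 14.5 -27.7 -24.5  51.7   3.6  -4.1] 5e-26
[3, -40, -1] [2.9, 3.5, 3.5] 6  4e-22
[3, -40, 1] [2.7, 3.5, 3.6] 6  9e-21
[4, -40, 3] [2.4, 3.5, 3.8] 6  6e-20
[4, -40, 5] [2.2, 3.5, 3.9] 6 [  0.9 -14.3 -10.2  66.4   0.5  -1. ] 2e-19
[4, -40, 7] [2.0, 3.5, 4.0] 6  5e-19
[4, -41, 9] [1.7, 3.5, 4.2] 6  1e-18
[4, -41, 12] [1.5, 3.5, 4.3] 6  2e-18
[3, -41, 13] [1.2, 3.5, 4.3] 6 [-13.8  -0.5   1.2  77.9  -0.5   2.1] 3e-18
[2, -41, 15] [0.9, 3.5, 4.4] 6  6e-18
[1, -41, 16] [0.7, 3.5, 4.4] 6  1e-17
[0, -41, 17] [0.4, 3.5, 4.5] 6  2e-29
[-2, -41, 17] [0.1, 3.5, 4.5] 6 [-29.2  14.1  11.4  87.3  -0.    4.8] 4e-29
```

```bash
python3 -m inch '[[[100,-3,-39,-7,3.6,3.3,2.6],[100,1,-40,-4,3.5,3.5,2.9],[100,2,-40,-3,3.3,3.5,3.1],[60,2,-40,-2,3.1,3.5,3.3],[60,3,-40,-1,2.9,3.5,3.5],[60,3,-40,1,2.7,3.5,3.6],[60,4,-40,3,2.4,3.5,3.8],[60,4,-40,5,2.2,3.5,3.9]]]' 30
python3 -m inch '[[[60,4,-40,7,2,3.5,4],[60,4,-41,9,1.7,3.5,4.2],[60,4,-41,12,1.5,3.5,4.3],[60,3,-41,13,1.2,3.5,4.3],[60,2,-41,15,0.9,3.5,4.4],[60,1,-41,16,0.7,3.5,4.4],[60,0,-41,17,0.4,3.5,4.5],[60,-2,-41,17,0.1,3.5,4.5]]]'
python3 -m inch '[[[60,0,0,0,0,0,0],[60,0,0,0,0,0,0]]]'
python3 - <<'E'
from h import *
np.set_printoptions(precision=4,suppress=True)
c=cam('wrist','w2')
for k in('marker','marker_cap','marker_tail'):
  for m in finder.mark_of('wrist',k)[:2]: print(k,m,w(c,m['position'],.011,True))
for x in finder.outline_of('wrist','marker')[:1]:
    ys,xs=np.nonzero(x['pixels']);Q=np.array([w(c,p,.018,True)[:2] for p in zip(xs,ys)],np.float32);print(x['conf'],cv2.minAreaRect(Q))
E
```

```text
time: 25.1
ee_pos: [0.6112, 0.011, 0.2612]
tcp_rot: [180.0, 27.5, -178.2]
wrist_force: [0.8, 0.5, 0.4]
opening: 0.0511
grasp_force: 0.0
time: 26.1
ee_pos: [0.5421, -0.305, 0.1522]
tcp_rot: [-179.9, -0.5, 145.8]
wrist_force: [-0.6, -0.4, 0.5]
opening: 0.0511
grasp_force: 0.0
time: 26.35
ee_pos: [0.5427, -0.3037, 0.153]
tcp_rot: [-179.9, -0.4, 146.0]
wrist_force: [-0.1, 0.0, 0.4]
opening: 0.0514
grasp_force: 0.0
marker {'position': [284.1, 195.1], 'conf': 0.88} [ 0.5447 -0.3017  0.011 ]
marker_cap {'position': [283.4, 153.6], 'conf': 0.72} [ 0.5128 -0.281   0.011 ]
marker_tail {'position': [281.0, 232.4], 'conf': 0.87} [ 0.5735 -0.3245  0.011 ]
0.84 ((0.5423792600631714, -0.3014790117740631), (0.015890397131443024, 0.07688918709754944), 55.664546966552734)
```

View pics/w2.png

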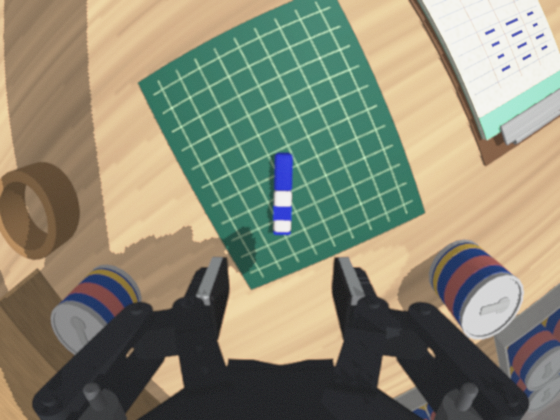

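The marker is vertical in the wrist view at (283,195), aligned with the fingers. Descend and grip.

```bash
python3 -m inch '[[[60,0,1.5,30,0,0,0],[60,0,0,30,0,0,0],[60,0,0,30,0,0,0],[60,0,0,25,0,0,0],[60,0,0,12,0,0,0],[60,0,0,0,0,0,0]]]'
python3 -m inch '[[[60,0,0,8,0,0,0],[60,0,0,8,0,0,0],[60,0,0,3,0,0,0],[60,0,0,0,0,0,0]]]'
```

```text
time: 27.35
ee_pos: [0.5422, -0.302, 0.026]
tcp_rot: [-179.9, -0.4, 146.0]
wrist_force: [1.5, -0.4, 0.4]
opening: 0.0519
grasp_force: 0.0
time: 27.85
ee_pos: [0.5421, -0.3023, 0.0069]
tcp_rot: [-179.9, -0.4, 145.9]
wrist_force: [-0.4, 0.6, -1.4]
opening: 0.0514
grasp_force: 0.0
```

```bash
python3 -m inch '[[[0,0,0,0,0,0,0],[0,0,0,0,0,0,0],[0,0,0,0,0,0,0],[0,0,0,0,0,0,0],[0,0,0,0,0,0,0],[0,0,0,0,0,0,0],[0,0,0,0,0,0,0]]]' 30
python3 -m inch '[[[0,0,0,-20,0,0,0],[0,0,0,-30,0,0,0],[0,0,0,-30,0,0,0],[0,0,0,0,0,0,0]]]'
python3 - <<'E'
from h import *
p,R,o=pose()
R1=look(-3,90,-1)
s=rows(np.array([.497,-.018,.09]),R1,10)
E
```

```text
time: 28.72
ee_pos: [0.5424, -0.3025, 0.0075]
tcp_rot: [-179.9, -0.4, 145.9]
wrist_force: [-0.3, -0.7, 5.2]
opening: 0.015
grasp_force: 31.7
time: 29.22
ee_pos: [0.544, -0.3032, 0.0907]
tcp_rot: [-179.9, -0.1, 146.0]
wrist_force: [0.3, -0.4, -1.1]
opening: 0.0148
grasp_force: 31.1
[20, 21, 0] [-0.0, -0.0, -3.1]
[19, 22, 0] [-0.0, -0.0, -3.1]
[17, 23, 0] [-0.0, -0.0, -3.1]
[16, 24, 0] [-0.0, -0.0, -3.1]
[15, 25, 0] [-0.0, -0.0, -3.1]
[14, 26, 0] [-0.0, -0.0, -3.1]
[12, 26, 0] [-0.0, -0.0, -3.1]
[11, 27, 0] [-0.0, -0.0, -3.1]
[9, 27, 0] [-0.0, -0.0, -3.1]
[8, 28, 0] [-0.0, -0.0, -3.1]
```

```bash
python3 -m inch '[[[0,20,21,0,0,0,-3.1],[0,19,22,0,0,0,-3.1],[0,17,23,0,0,0,-3.1],[0,16,24,0,0,0,-3.1],[0,15,25,0,0,0,-3.1],[0,14,26,0,0,0,-3.1],[0,12,26,0,0,0,-3.1],[0,11,27,0,0,0,-3.1]]]'
python3 -m inch '[[[0,9,27,0,0,0,-3.1],[0,8,28,0,0,0,-3.1],[0,0,0,15,0,0,0],[0,0,0,20,0,0,0],[0,0,0,15,0,0,0],[0,0,0,0,0,0,0]]]'
python3 - <<'E'
from h import *
c=cam('wrist','w3')
for k in('marker','marker_cap','marker_tail'):
  for m in finder.mark_of('wrist',k)[:1]: print(k,m,w(c,m['position'],.045,True))
E
```

```text
time: 30.22
ee_pos: [0.5042, -0.0727, 0.0874]
tcp_rot: [179.9, -0.5, 170.8]
wrist_force: [0.8, -0.5, -0.5]
opening: 0.0155
grasp_force: 31.1
time: 30.98
ee_pos: [0.494, -0.0172, 0.0364]
tcp_rot: [179.9, -0.6, 176.9]
wrist_force: [-1.1, -0.3, -0.7]
opening: 0.0153
grasp_force: 31.1
marker {'position': [281.4, 277.1], 'conf': 0.61} [ 0.49265161 -0.01680094  0.045     ]
marker_cap {'position': [280.4, 199.4], 'conf': 0.57} [ 0.45437774 -0.01522946  0.045     ]
marker_tail {'position': [279.8, 334.7], 'conf': 0.86} [ 0.52830725 -0.01949601  0.045     ]
```

View pics/w3.png

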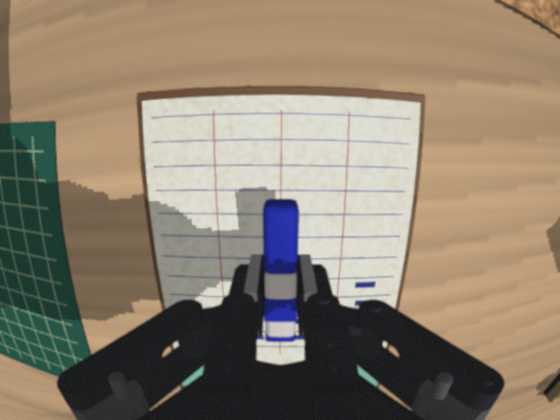

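The marker is held level over the middle of the page, cap at (280,200) and tail at (280,335). Now I'll lower it about 20 mm until it touches.

```bash
python3 -m inch '[[[0,0,0,8,0,0,0],[0,0,0,6,0,0,0],[0,0,0,3,0,0,0],[0,0,0,0,0,0,0]]]'
python3 -m inch '[[[0,0,0,1,0,0,0],[0,0,0,1,0,0,0],[0,0,0,0,0,0,0]]]'
```

```text
time: 31.68
ee_pos: [0.4947, -0.0167, 0.0207]
tcp_rot: [179.9, -0.4, 177.0]
wrist_force: [-0.5, -0.4, -0.7]
opening: 0.0152
grasp_force: 31.1
time: 32.05
ee_pos: [0.4949, -0.0167, 0.019]
tcp_rot: [179.9, -0.4, 176.9]
wrist_force: [-0.3, 0.5, 0.3]
opening: 0.0151
grasp_force: 31.1
```

```bash
python3 -m inch '[[[0,0,0,1,0,0,0],[0,0,0,1,0,0,0],[0,0,0,0,0,0,0]]]'; python3 -m inch '[[[0,0,0,0.7,0,0,0],[0,0,0,0,0,0,0]]]'
```

```text
time: 32.42
ee_pos: [0.4948, -0.0167, 0.0169]
tcp_rot: [179.9, -0.4, 176.9]
wrist_force: [0.0, 0.0, -0.1]
opening: 0.0148
grasp_force: 31.1
time: 32.67
ee_pos: [0.4949, -0.0167, 0.0165]
tcp_rot: [179.9, -0.4, 177.0]
wrist_force: [-1.3, -0.4, 2.6]
opening: 0.015
grasp_force: 31.3
```

Contact. Open and rise.

```bash
python3 -m inch '[[[50,0,0,0,0,0,0],[50,0,0,0,0,0,0],[50,0,0,0,0,0,0],[50,0,0,0,0,0,0],[50,0,0,0,0,0,0]]]'
python3 -m inch '[[[50,0,0,-15,0,0,0],[50,0,0,-30,0,0,0],[50,0,0,-40,0,0,0],[50,0,0,-40,0,0,0],[50,0,0,0,0,0,0]]]'
python3 - <<'E'
from h import *
c=cam('wrist','w4');t=cam('scene')
for k in('marker','marker_cap','marker_tail'):
  for m in finder.mark_of('wrist',k)[:1]: print(k,m,w(c,m['position'],.02,True))
cv2.imwrite('pics/end.png',np.hstack([cv2.resize(c['pixels'],(400,300)),cv2.resize(t['pixels'][120:270,220:420],(400,300))])[:,:,::-1])
E
```

```text
time: 33.3
ee_pos: [0.4949, -0.0167, 0.0163]
tcp_rot: [179.9, -0.4, 177.0]
wrist_force: [0.6, -1.0, -1.1]
opening: 0.0425
grasp_force: 0.0
time: 33.92
ee_pos: [0.4975, -0.0171, 0.1457]
tcp_rot: [179.9, -0.1, 176.9]
wrist_force: [0.3, 0.1, -0.5]
opening: 0.0428
grasp_force: 0.0
marker {'position': [280.4, 198.8], 'conf': 0.67} [ 0.4973259  -0.01684962  0.02      ]
marker_cap {'position': [283.7, 154.7], 'conf': 0.89} [ 0.45920851 -0.01209482  0.02      ]
marker_tail {'position': [278.9, 235.7], 'conf': 0.6} [ 0.53167428 -0.02000135  0.02      ]
```

View pics/end.png

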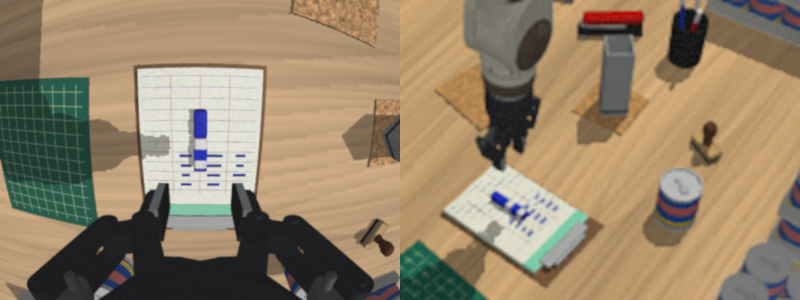

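The marker lies flat on the page (left crop, (200,138)) with both ends on the paper, the pot stands upright on its cork mat, and the gripper is clear.

```bash
python3 -c "
from h import *
print(bot.job_done())"
```

```text
the job is handed in; nothing more can be done
None
```

I handed the job in at about 34 s of the 72 s: the marker slid out onto the cutting mat and now lies flat with both ends on the tally page, and the pot is back upright on its cork mat; no verdict was returned.

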